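# Set the bench attenuator by feel: three clicks from the stop

## Task

Set the step attenuator on the bench: with a fingertip push its slide lever back against the home stop, at the end with the two round sockets, then push it the other way through three clicks and leave it resting in the third, without ever going past it. Once the lever is set, and not before, press the round button on the same panel fully down and let it spring back. Only push, do not pinch the lever, and leave the loose things where they stand.

Things in the scene. Friction and masses are not known exactly. Their poses are not given: they have to be found in the camera images.
- attenuator: Grey box, 180 (its x) x 260 (its y) x 65 mm high, aluminium top panel, fixed. Origin: centre of underside, z up. On the panel: slide lever in a slot along y at x = +15 mm; round push button at x = -50, y = +85 mm; two round sockets, 20 mm across, 14 mm high, at y = -110, x = +55 and -45 mm; a loose white pot near x = +62, y = +102 mm.
- lever_top (a point): Centre of the top of the lever's black block, 35 mm above the panel (100 mm above the bench), axes as the box. The block is 26 mm (box x) by 12 mm (along the travel, box y) by 24 mm high, its underside 11 mm above the panel, on a stem 6 x 10 mm. With the lever home it lies at x = +15, y = -47.5 mm of the box.
- lever (a joint): Travel of the slide lever in m along box +y: 0 at the home stop (by the sockets), 0.075 at the other stop. It rests at home and in spring detents at 0.015, 0.030, 0.045 (third), 0.060, 0.075. Halfway between is a crest: about 5 N pushes the lever up to it, then it snaps into the next detent by itself and stays. It starts somewhere from the first to the third detent, not home.
- button (a joint): Travel of the round grey push button, 26 mm across, standing 10 mm out of its black housing (42 mm across, 12 mm high) on the panel: 0 when up, 0.006 m when fully down.
- button_top (a point): Centre of the button's top face, 22 mm above the panel (87 mm above the bench) when up. Pressed straight down it moves 6 mm; fully down takes about 5 N, and it springs back up when let go.
- pot: Loose small white pot with lid, 34 mm across, 40 mm high, standing on the attenuator; origin at the centre of its underside. Leave alone.
- flux: Loose white jar with blue lid, 48 mm across, 65 mm high, on the bench beside the attenuator's +y end; origin at the centre of its underside. Leave alone.
- driver: Loose screwdriver lying on the bench in front of the attenuator, 160 mm long along its x axis. Leave alone.
- dropper: Loose white dropper bottle with blue cap, 42 mm across, 110 mm high, on the bench beside the attenuator's -y (socket) end; origin at the centre of its underside. Leave alone.
- phone: Loose black phone lying flat on the bench, 130 x 65 x 9 mm. Leave alone.
- solder: Loose metal solder spool, 60 mm across, 40 mm high, on the bench. Leave alone.
- mug: Loose white mug, 72 mm across the rim, 85 mm high, on the bench. Leave alone.

How it is judged:
On the way, in this order (a step that is already met when the one before it is completed fails the run):
1. the lever is back against its home stop (value of joint lever below 0.004 m), for 0.2 s.
2. the lever rests in the third detent (value of joint lever between 0.04 and 0.05 m), for 0.3 s.
3. the output button is pressed fully down with the lever in the third detent (all of step 2 and value of joint button above 0.0045 m), for 0.05 s.
At the end, for the whole second after the job is handed in: The lever rests in the third detent (joint 0.045 m, within 5 mm), the button has sprung back up (within 1.5 mm) and no bystander is more than 15 mm from where it stood (all of step 2 and velocity of joint lever between -0.01 and 0.01 m/s and value of joint button below 0.0015 m and distance of each of pot, flux, driver, dropper, phone, solder, mug from where it was at the start of the episode below 0.015 m); the robot touches nothing.
It fails at once if the lever is pushed past the third detent (over the crest at 52.5 mm) (value of joint lever above 0.0535 m).
It fails at once if the button is pressed (more than 3 mm) while the lever is not in the third detent (value of joint button above 0.003 m and not (value of joint lever between 0.04 and 0.05 m)).
It fails at once if the lever is pinched: it stands between the finger pads while the fingers press on something (contact force between the fingers and anything else above 0.5 N and horizontal distance between the grasp point and lever_top below 0.009 m and z of the grasp point in the frame of lever_top below 0.01 m).
It fails at once if a loose thing (pot, jar, screwdriver, dropper bottle, phone, spool, mug) is moved by more than 15 mm or lifted (distance of any of pot, flux, driver, dropper, phone, solder, mug from where it was at the start of the episode above 0.015 m).
It also fails if it takes over 72 s, if anything falls off the work surface, if the arm or the gripper's body presses on something with over 40 N, if the wrist force passes 120 N, or if a joint passes its speed limit or range.

## Robot

A 7-joint arm with a two-finger parallel gripper is mounted at the origin on the work surface. World frame = base frame: x ahead of the robot, y to its left, z up, the work surface at z = 0. Lengths are in m, angles in rad, forces in N, time in s.
With the tool pointing down it reaches from about 0.35 to 0.9 m from the base axis. Payload 8.1 kg.
Tool frame: the origin (TCP) lies between the finger pads; the fingertips stand ahead of it and the grasp point (between the pads) is the TCP (arm.nose_length is the z of the fingertips in the tool frame, in m); z points along the fingers, y is the line along which they close (so a half turn about z gives the same grasp; the last joint's range is limited). The gripper opens to 92 mm and grips with 3 to 60 N. Pads are 19 mm wide; open, the fingers measure 130 mm over their backs; the gripper's body (75 mm by 190 mm) begins 47 mm behind the grasp point.
Start: joints at [1.161, 0.434, 0.025, 1.573, -0.012, 1.134, -0.075], TCP at [0.189, -0.596, 0.246] pointing down, gripper open.
Joint ranges: [-2.62, 2.62], [-0.44, 2.09], [-1.27, 1.32], [0.08, 2.57], [-1.32, 4.46], [0.12, 2], [-2.74, 2.74]. Speed limits (rad/s): [2.22, 2.22, 3.01, 3.01, 3.14, 3.14, 3.14].

## Interface

Orientations are given as a rotation vector (axis times angle).
In Python, from cell import sensors, optics, arm gives the robot as it stands.
- The arm moves only by the tool arm_command, never from a script. Its argument "deltas" is one flat list of numbers, 7 for each row, row after row: the turn, a rotation vector about the world's x, y, z as a fraction of full scale, then the shift along the world's x, y, z as a fraction of full scale, then the finger opening in mm, from 0 to 91.8. In form: [wx, wy, wz, dx, dy, dz, fingers, wx, wy, wz, dx, dy, dz, fingers, ...]. A call has 1 to 20 rows; each row is the pose to reach, as a shift and turn from the pose commanded when the call began; what a row does not reach only later rows make up. Full scale, the value 1, is 1 m for a shift and 90 degrees for a turn. A row lasts 1/10 s, in which the tool goes at most 50 mm and 8.59 degrees, less where a joint would pass 70% of its speed; a pose out of reach is approached as far as the arm can. A call with a number of a shift or a turn outside -1 to 1 is refused whole. A call with a gripper value outside its range is refused whole. The fingers move at their own pace and stop on an object; "force" is the grip in N (left out, the last holds). Time passes only in rows, so rows that repeat a pose let the fingers close. It gives the time, the measured TCP pose, the force, the opening and the grip force at its end, in the units of the state.
- sensors.observe(): the state, without advancing time (a new reading comes with each control period).
- optics.get_image(name): name is "scene" or "side" or "wrist"; returns the picture (400x640x3 uint8, blue, green, red); there is no depth.
- optics.calibration(name): a dict with "camera_matrix" (3x3 intrinsics, pixels), "rvec" (rotation vector, rad) and "tvec" (3), from world to camera coordinates, as OpenCV has them. Camera axes: x right, y down, z forward; pixel columns grow to the right and rows downward; lengths in m; the calibration is good to about 2 mm. A picture is of the moment at which its call begins: read the wrist's pose just before it. calibration takes no time and is no camera call; for the wrist camera it gives the pose at the moment of the call.
- arm.sign_off(): hands the job in; it is judged then, once.
The state is a dict: "clock": time; "joints": joint angles; "dq": joint speeds; "joint_efforts": joint torques, N m; "position": TCP position; "ee_rot": TCP orientation; "force": force on the tool from outside, world axes, zero at the start; "ft_torque": the same for the moment, N m; "width": opening from 0.0 (shut) to 1.0 (fully open); "gripper_force": force on a finger pad.
Only numpy, scipy, OpenCV 4.12 (cv2) and the standard library are available. Lean on these libraries where they do the work, as an engineer would, in place of code of your own. Each camera call takes 0.05 s, during which the arm holds its last target. There are 200 camera calls.

## Working session

There is one attempt and no reset: what is moved stays moved. The work goes in short steps, Python scripts to look and compute and a tool call to move; the robot and the scene stay as the last step left them, time stands still between calls to the robot, and variables do not carry over. Pictures are saved under pics/ and viewed, at most 10 in all, crops included, and the job is handed in when it is done.

Besides the shell and the picture viewer there is one more tool, called as name(argument=value, ...), one argument or row to a line, values as JSON. arm_command: Moves the arm, as the interface text tells. Its arguments: {"type":"object","properties":{"deltas":{"type":"array","items":{"type":"number"}},"force":{"type":"number"}},"required":["deltas"]}

```bash
ls; mkdir -p pics; python3 - <<'E'
from cell import sensors,optics,arm
import cv2
s=sensors.observe();print(s,arm.nose_length)
for n in("scene","side"):
    cv2.imwrite(f"pics/{n}0.png",optics.get_image(n)); print(n,optics.calibration(n))
E
```

```text
pics
{'clock': 0.0, 'joints': array([ 1.16140257,  0.43522302,  0.02495355,  1.57411274, -0.01160271,
        1.13403142, -0.07511473]), 'dq': array([-0.00218982,  0.00150354, -0.00021954, -0.00151786, -0.0007501 ,
       -0.00087663, -0.00088316]), 'joint_efforts': array([-5.43711249e-04, -6.67849445e+01,  9.85032544e-01, -3.14464509e+01,
       -6.02381257e-02,  4.26962378e-02,  1.53123810e-04]), 'position': array([ 0.18855786, -0.59534996,  0.24493867]), 'ee_rot': array([-3.10315425e+00, -4.79674897e-01,  6.01468568e-04]), 'force': array([0.46459966, 0.36949096, 0.2655048 ]), 'ft_torque': array([ 0.066734  ,  0.0154012 , -0.01776672]), 'gripper_force': 0.0, 'width': 1.0003231004046615} 0.019
scene {'camera_matrix': array([[462.24907921,   0.        , 324.88143609],
       [  0.        , 462.24907921, 200.53986362],
       [  0.        ,   0.        ,   1.        ]]), 'rvec': array([ 2.16814952,  1.29058804, -0.44289727]), 'tvec': array([-0.26346253, -0.33666396,  1.76003107])}
side {'camera_matrix': array([[493.8582179 ,   0.        , 323.65766172],
       [  0.        , 493.8582179 , 203.61499304],
       [  0.        ,   0.        ,   1.        ]]), 'rvec': array([ 2.21291865, -0.03373441,  0.02210208]), 'tvec': array([-0.56939745,  0.07627603,  1.39381452])}
```

View pics/scene0.png

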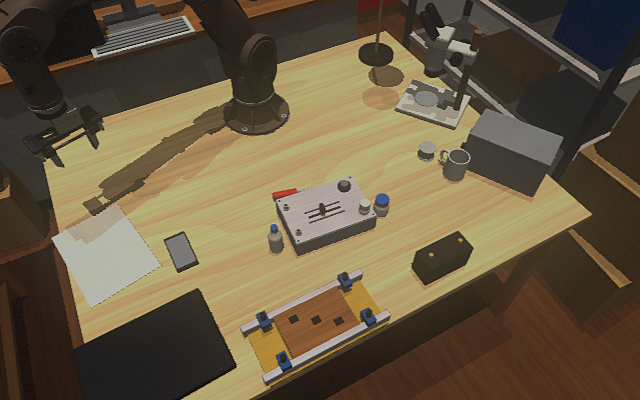

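View pics/side0.png

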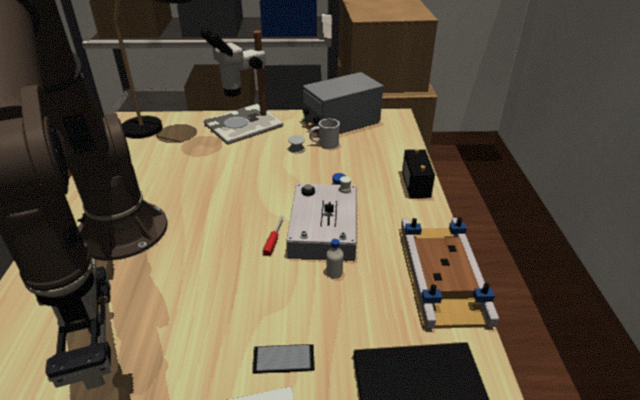

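The scene view shows the attenuator around (325,212), with the lever near (322,209), the button at (344,185), the pot at (364,205) and the dropper at (275,238). In the side view it is at (323,215), lever (328,208), sockets towards the viewer.

```bash
cat > h.py <<'E'
from cell import sensors,optics,arm
import cv2,numpy as np
def ray(c,px,z):
    K,r,t=c["camera_matrix"],c["rvec"],np.array(c["tvec"]).ravel()
    R=cv2.Rodrigues(np.array(r))[0]; o=-R.T@t
    p=np.atleast_2d(px).astype(float); d=np.c_[p,np.ones(len(p))]@np.linalg.inv(K).T@R
    return (o+d*((z-o[2])/d[:,2])[:,None])[:,:2]
E
python3 - <<'E'
from h import *
for n,roi in(("scene",(265,165,125,95)),("side",(280,175,90,90))):
    im=cv2.imread(f"pics/{n}0.png");c=optics.calibration(n);x,y,w,h=roi
    hsv=cv2.cvtColor(im,cv2.COLOR_BGR2HSV)[y:y+h,x:x+w]
    m=((hsv[...,1]<45)&(hsv[...,2]>120)).astype(np.uint8)*255
    m=cv2.morphologyEx(m,cv2.MORPH_OPEN,np.ones((3,3)))
    k=max(cv2.findContours(m,cv2.RETR_EXTERNAL,cv2.CHAIN_APPROX_NONE)[0],key=cv2.contourArea)[:,0]+[x,y]
    P=ray(c,k,.065); print(n,cv2.minAreaRect((P*1000).astype(np.float32)))
    cv2.imwrite(f"pics/{n}c.png",cv2.resize(cv2.drawContours(im.copy(),[k.reshape(-1,1,2)],-1,(0,255,0),1)[y:y+h,x:x+w],None,fx=5,fy=5))
a=cv2.imread("pics/scenec.png");b=cv2.imread("pics/sidec.png")
H=min(a.shape[0],b.shape[0]);o=np.hstack([a[:H],b[:H]]);cv2.imwrite("pics/both.png",cv2.resize(o,(800,int(H*800/o.shape[1]))))
E
```

```text
scene ((569.37646484375, -9.225128173828125), (261.4572448730469, 179.38162231445312), 85.07682800292969)
side ((567.6885986328125, -8.469039916992188), (256.06561279296875, 175.924560546875), 85.23571014404297)
```

View pics/both.png

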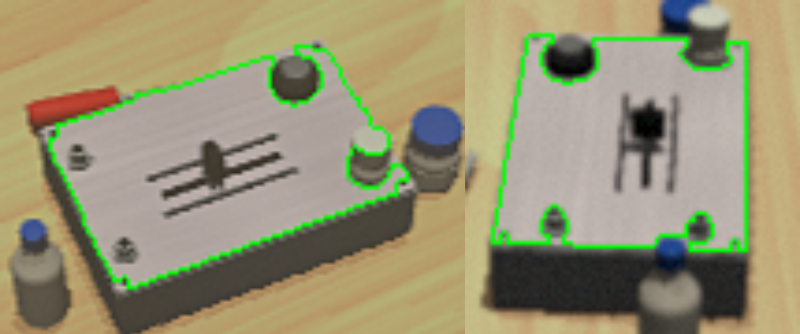

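The panel is found: centre about (0.5685, -0.009), yaw -4.9°. Going above it with the fingers closed and turned so both fingertips' side faces look along the travel.

arm_command(
  deltas=[0.1,0,0,0,0,0.05,40,0,0,0.375,0.19,0.293,0.054,0,0,0,0.75,0.38,0.587,0.054,0,0,0,0.75,0.38,0.587,0.054,0,0,0,0.75,0.38,0.587,0.054,0,0,0,0.75,0.38,0.587,0.054,0,0,0,0.75,0.38,0.587,0.054,0,0,0,0.75,0.38,0.587,0.054,0,0,0,0.75,0.38,0.587,0.054,0,0,0,0.75,0.38,0.587,0.054,0,0,0,0.75,0.38,0.587,0.054,0,0,0,0.75,0.38,0.587,0.054,0,0,0,0.75,0.38,0.587,0.054,0,0,0,0.75,0.38,0.587,0.054,0,0,0,0.75,0.38,0.587,0.054,0,0,0,0.75,0.38,0.587,0.054,0,0,0,0.75,0.38,0.587,0.054,0,0,0,0.75,0.38,0.587,0.054,0,0,0,0.75,0.38,0.587,0.054,0],
)

```text
clock: 2.0
position: [0.5682, -0.0106, 0.2996]
ee_rot: [2.317, 2.121, -0.002]
force: [-0.4, 0.8, -0.3]
width: 0.005
gripper_force: 0.0
```

```bash
python3 - <<'E'
from h import *
s=sensors.observe();print(s["clock"],s["position"],s["ee_rot"],s["force"],s["width"])
c=optics.calibration("wrist");print(c)
cv2.imwrite("pics/w1.png",optics.get_image("wrist"))
# predicted positions
yaw=np.radians(-4.9);C=np.array([.5685,-.009])
for nm,x,y,z in(("home",15,-47.5,100),("third",15,-2.5,100),("button",-50,85,87),("s1",55,-110,79),("s2",-45,-110,79)):
    p=C+np.array([[np.cos(yaw),-np.sin(yaw)],[np.sin(yaw),np.cos(yaw)]])@[x/1e3,y/1e3]
    print(nm,p,cv2.projectPoints(np.array([[*p,z/1e3]]),c["rvec"],c["tvec"],c["camera_matrix"],None)[0].ravel())
E
```

```text
2.0 [ 0.56822107 -0.01063444  0.29960586] [ 2.31729211e+00  2.12073328e+00 -1.51697735e-03] [-0.43588051  0.75266276 -0.25781887] 0.00542719424998107
{'camera_matrix': array([[356.33376829,   0.        , 319.01439545],
       [  0.        , 356.33376829, 194.85985222],
       [  0.        ,   0.        ,   1.        ]]), 'rvec': array([-2.87389087,  0.12660764,  0.0167526 ]), 'tvec': array([-0.56704285, -0.00934045,  0.45203826])}
home [ 0.57938788 -0.05760766] [334.14977273 217.86396587]
third [ 0.58323164 -0.01277212] [334.54942311 173.85694792]
button [0.52594317 0.0799602 ] [265.6819202   79.97244104]
s1 [ 0.61390313 -0.12329591] [369.06943948 265.22382363]
s2 [ 0.5142686  -0.11475422] [278.61019353 265.43554743]
```

View pics/w1.png

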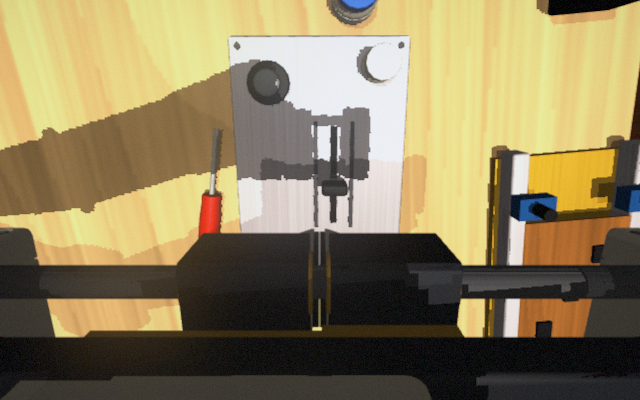

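The wrist view shows the lever block at about (334,185), the button at (267,82), the pot at (380,62) and the driver left at (212,190). The block is near the second or third detent; checking with a zoom.

```bash
python3 - <<'E'
from h import *
im=cv2.imread("pics/w1.png")
cv2.imwrite("pics/w1z.png",cv2.resize(np.hstack([im[150:230,290:380],im[50:130,225:315]]),None,fx=4.4,fy=4.4,interpolation=cv2.INTER_CUBIC).clip(0,110)*2)
c=optics.calibration("wrist");yaw=np.radians(-4.9);C=np.array([.5685,-.009]);R=np.array([[np.cos(yaw),-np.sin(yaw)],[np.sin(yaw),np.cos(yaw)]])
for q,z in(((232,38),.065),((409,38),.065),((319,126),.065),((334,220),.065),((267,82),.087)):print(q,((ray(c,q,z)-C)@R*1000).round(1))
cam=-cv2.Rodrigues(c["rvec"])[0].T@c["tvec"];print(cam)
E
```

```text
(232, 38) [[-84.1 125.1]]
(409, 38) [[ 87.8 124.7]]
(319, 126) [[ 0.2 40.8]]
(334, 220) [[ 16.5 -61.9]]
(267, 82) [[-48.7  83.3]]
[0.57445485 0.05924888 0.43888094]
```

View pics/w1z.png

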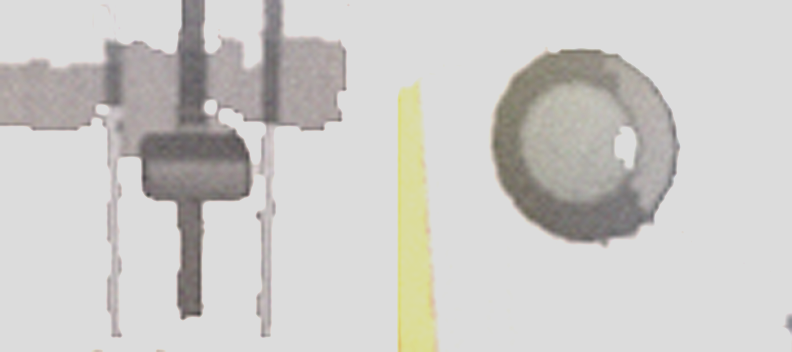

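The block's top face centre is at about pixel (334,191), which is the second detent (box y about -17 mm). Descending on its +y side, 8 mm or so clear.

arm_command(
  deltas=[0,0,0,0.015,0.007,0,0,0,0,0,0.015,0.007,-0.05,0,0,0,0,0.015,0.007,-0.1,0,0,0,0,0.015,0.007,-0.14,0,0,0,0,0.015,0.007,-0.17,0,0,0,0,0.015,0.007,-0.19,0,0,0,0,0.015,0.007,-0.2,0,0,0,0,0.015,0.007,-0.2,0,0,0,0,0.015,0.007,-0.2,0],
)

```text
clock: 2.95
position: [0.5843, -0.0021, 0.1008]
ee_rot: [2.315, 2.123, 0.002]
force: [-0.0, 0.1, 0.5]
width: 0.003
gripper_force: 0.0
```

```bash
python3 - <<'E'
from h import *
a=optics.get_image("wrist");b=optics.get_image("side")
cv2.imwrite("pics/d.png",np.hstack([cv2.resize(a[80:320,220:420],(400,480)),cv2.resize(b[150:270,280:380],(400,480))]))
E
```

```text
(no output)
```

View pics/d.png

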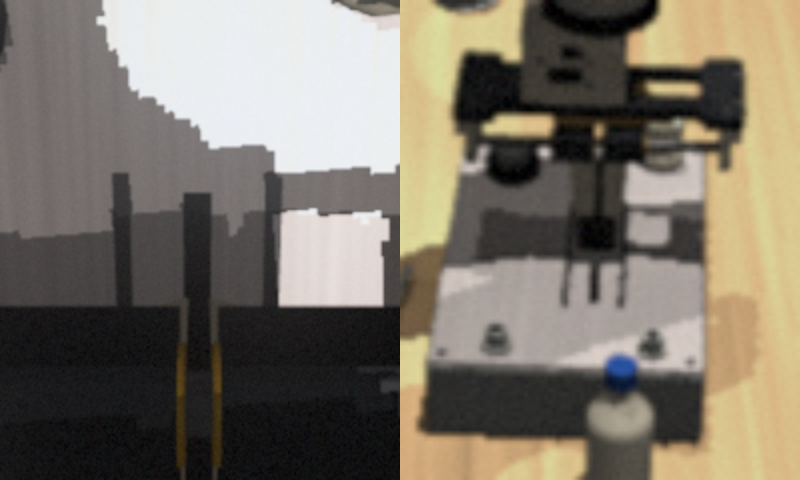

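The finger stands clear behind the lever (the side crop shows the block at about (597,232), fingers beyond it). Pushing home.

arm_command(
  deltas=[0,0,0,-0.0003,-0.004,0,0,0,0,0,-0.0007,-0.008,0,0,0,0,0,-0.001,-0.012,0,0,0,0,0,-0.0014,-0.016,0,0,0,0,0,-0.0017,-0.02,0,0,0,0,0,-0.002,-0.024,0,0,0,0,0,-0.0024,-0.028,0,0,0,0,0,-0.0027,-0.032,0,0,0,0,0,-0.003,-0.035,0,0,0,0,0,-0.0032,-0.037,0,0,0,0,0,-0.0033,-0.039,0,0,0,0,0,-0.0033,-0.039,0,0,0,0,0,-0.0033,-0.039,0],
)

```text
schema error: expected a multiple of 7 numbers
```

arm_command(
  deltas=[0,0,0,-0.0003,-0.004,0,0,0,0,0,-0.0007,-0.008,0,0,0,0,0,-0.001,-0.012,0,0,0,0,0,-0.0014,-0.016,0,0,0,0,0,-0.0017,-0.02,0,0,0,0,0,-0.002,-0.024,0,0,0,0,0,-0.0024,-0.028,0,0,0,0,0,-0.0027,-0.032,0,0,0,0,0,-0.003,-0.035,0,0,0,0,0,-0.0032,-0.037,0,0,0,0,0,-0.0033,-0.039,0,0,0,0,0,-0.0033,-0.039,0,0,0,0,0,-0.0033,-0.039,0,0],
)

```text
clock: 4.35
position: [0.5802, -0.0418, 0.0996]
ee_rot: [2.316, 2.123, -0.001]
force: [-0.9, 0.5, -0.4]
width: 0.006
gripper_force: 0.0
```

arm_command(
  deltas=[0,0,0,-0.0001,-0.001,0,0,0,0,0,-0.0001,-0.001,0,0],
)

```text
clock: 4.55
position: [0.5802, -0.0422, 0.0996]
ee_rot: [-2.315, -2.124, 0.001]
force: [-0.2, 0.3, 0.5]
width: 0.005
gripper_force: 0.0
```

arm_command(
  deltas=[0,0,0,-0.0001,-0.001,0,0,0,0,0,-0.0001,-0.001,0,0],
)

```text
clock: 4.75
position: [0.5802, -0.0423, 0.0997]
ee_rot: [-2.314, -2.124, -0.001]
force: [0.1, 2.6, -0.9]
width: 0.006
gripper_force: 1.3
```

arm_command(
  deltas=[0,0,0,-0.0001,-0.001,0,0,0,0,0,-0.0001,-0.001,0,0],
)

```text
clock: 4.95
position: [0.5801, -0.0424, 0.0997]
ee_rot: [-2.313, -2.124, -0.002]
force: [0.7, 5.8, -2.0]
width: 0.006
gripper_force: 2.8
```

The lever stopped solid at the TCP position predicted for home (5.8 N, no motion). Backing off, lifting over, and going down on the socket side.

arm_command(
  deltas=[0,0,0,0.0005,0.006,0,0,0,0,0,0.0005,0.006,0.025,0,0,0,0,0.0005,0.006,0.05,0,0,0,0,0.0005,0.006,0.05,0,0,0,0,-0.0015,-0.018,0.05,0,0,0,0,-0.0032,-0.038,0.05,0,0,0,0,-0.0032,-0.038,0.05,0,0,0,0,-0.0032,-0.038,0.03,0,0,0,0,-0.0032,-0.038,0.01,0,0,0,0,-0.0032,-0.038,0,0,0,0,0,-0.0032,-0.038,0,0],
)

```text
clock: 6.05
position: [0.5759, -0.0814, 0.0982]
ee_rot: [-2.313, -2.123, 0.003]
force: [0.2, 0.1, -0.2]
width: 0.004
gripper_force: 0.0
```

```bash
python3 - <<'E'
from h import *
a=optics.get_image("scene");b=optics.get_image("side")
cv2.imwrite("pics/e.png",np.hstack([cv2.resize(a[160:260,265:390],(500,400)),cv2.resize(b[170:270,290:360],(280,400))]))
E
```

```text
(no output)
```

View pics/e.png

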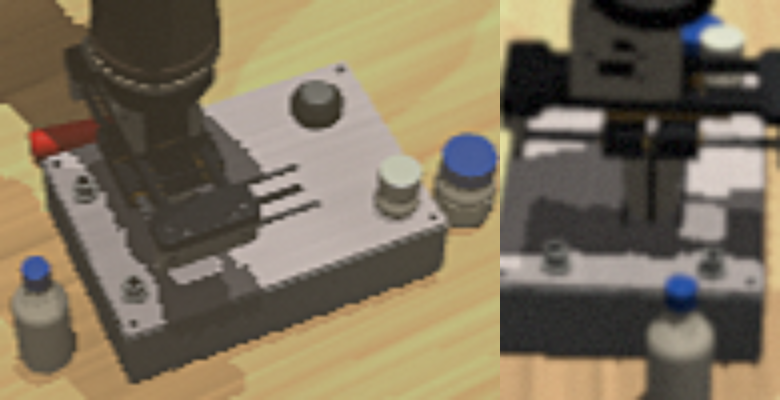

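The lever is hidden beneath the gripper at the home end, bystanders untouched. Pushing +y slowly, first to about 31 mm of lever travel.

arm_command(
  deltas=[0,0,0,0.0003,0.004,0,0,0,0,0,0.0006,0.007,0,0,0,0,0,0.0008,0.009,0,0,0,0,0,0.0009,0.011,0,0,0,0,0,0.0011,0.013,0,0,0,0,0,0.0013,0.015,0,0,0,0,0,0.0015,0.017,0,0,0,0,0,0.0016,0.019,0,0,0,0,0,0.0018,0.021,0,0,0,0,0,0.002,0.023,0,0,0,0,0,0.0021,0.025,0,0,0,0,0,0.0023,0.027,0,0,0,0,0,0.0025,0.029,0,0,0,0,0,0.0027,0.031,0,0,0,0,0,0.0028,0.033,0,0,0,0,0,0.003,0.035,0,0,0,0,0,0.0032,0.037,0,0,0,0,0,0.0034,0.039,0,0,0,0,0,0.0034,0.04,0,0,0,0,0,0.0034,0.04,0,0],
)

```text
clock: 8.15
position: [0.5801, -0.0448, 0.0999]
ee_rot: [2.315, 2.12, -0.005]
force: [-1.9, -10.8, 6.2]
width: 0.003
gripper_force: 5.7
```

arm_command(
  deltas=[0,0,0,0.0001,0.001,0,0,0,0,0,0.0002,0.002,0,0,0,0,0,0.0003,0.003,0,0,0,0,0,0.0003,0.004,0,0,0,0,0,0.0003,0.004,0,0],
)

```text
clock: 8.65
position: [0.5805, -0.0397, 0.0999]
ee_rot: [2.316, 2.121, -0.003]
force: [0.0, -5.0, 3.9]
width: 0.007
gripper_force: 2.5
```

arm_command(
  deltas=[0,0,0,0.0001,0.001,0,0,0,0,0,0.0001,0.001,0,0],
)

```text
clock: 8.85
position: [0.5808, -0.0364, 0.0998]
ee_rot: [-2.314, -2.124, -0.001]
force: [0.0, -2.9, 1.2]
width: 0.007
gripper_force: 1.2
```

arm_command(
  deltas=[0,0,0,0.0001,0.001,0,0,0,0,0,0.0001,0.001,0,0],
)

```text
clock: 9.05
position: [0.5808, -0.0347, 0.0996]
ee_rot: [-2.313, -2.124, -0.001]
force: [-0.5, 0.4, -1.0]
width: 0.005
gripper_force: 0.0
```

Force fell to zero just past the crest near 38 mm, so it snapped into the third. Backing off, lifting and looking from the first look pose.

arm_command(
  deltas=[0,0,0,-0.001,-0.012,0,0,0,0,0,-0.001,-0.012,0,0,0,0,0,-0.001,-0.012,0.04,0,0,0,0,-0.001,-0.012,0.09,0,0,0,0,-0.0115,0.027,0.14,0,0,0,0,-0.0115,0.027,0.19,0,0,0,0,-0.0115,0.027,0.2,0,0,0,0,-0.0115,0.027,0.2,0,0,0,0,-0.0115,0.027,0.2,0],
)

```text
clock: 9.95
position: [0.5692, -0.0092, 0.2996]
ee_rot: [2.315, 2.123, 0.0]
force: [-0.0, -0.4, -0.5]
width: 0.005
gripper_force: 0.0
```

```bash
python3 - <<'E'
from h import *
print(sensors.observe()["position"]);c=optics.calibration("wrist")
im=optics.get_image("wrist");cv2.imwrite("pics/w2.png",im)
cv2.imwrite("pics/w2z.png",cv2.resize(np.hstack([im[130:230,290:380],im[50:150,225:315]]),None,fx=4,fy=4,interpolation=cv2.INTER_CUBIC).clip(0,110)*2)
C=np.array([.5685,-.009]);y=np.radians(-4.9);R=np.array([[np.cos(y),-np.sin(y)],[np.sin(y),np.cos(y)]])
for q in(0,30,45,60):
  p=C+R@[.015,-.0475+q/1e3];print(q,cv2.projectPoints(np.array([[*p,.1]]),c["rvec"],c["tvec"],c["camera_matrix"],None)[0].ravel())
E
```

```text
[ 0.56920412 -0.00916577  0.2995952 ]
0 [333.07584375 219.49896485]
30 [333.37753071 190.55391373]
45 [333.53350308 175.58930266]
60 [333.69305149 160.28159158]
```

View pics/w2z.png

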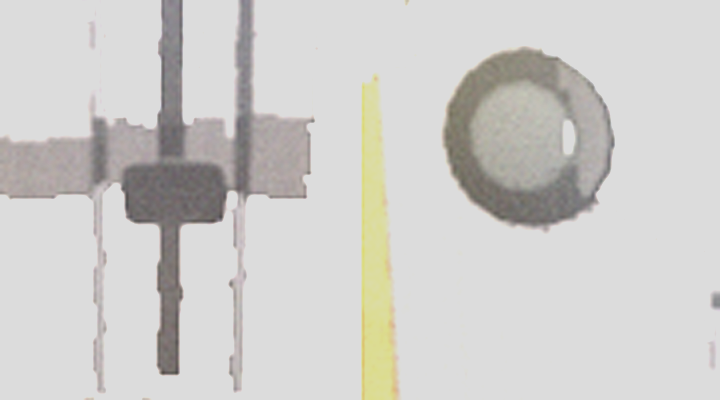

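The block is now at rows 170–185 (column 333), near the third detent, though I want its value in mm before pressing.

```bash
python3 - <<'E'
from h import *
c1=dict(camera_matrix=np.array([[356.33376829,0,319.01439545],[0,356.33376829,194.85985222],[0,0,1]]),rvec=np.array([-2.87389087,.12660764,.0167526]),tvec=np.array([-.56704285,-.00934045,.45203826]))
c2=optics.calibration("wrist");C=np.array([.5685,-.009]);y=np.radians(-4.9);R=np.array([[np.cos(y),-np.sin(y)],[np.sin(y),np.cos(y)]])
for f,c in(("w1",c1),("w2",c2)):
    g=cv2.cvtColor(cv2.imread(f"pics/{f}.png"),cv2.COLOR_BGR2GRAY)
    off=g[160:215,323:330].mean(1).round(0).astype(int); mid=g[215:230,332:336].mean(1).astype(int)
    print(f,off,mid)
    for r in (185.5,195.5):print(r,((ray(c,(328,r),.1)-C)@R*1000)[0,1]+6+47.5)
    for q in((267,82),(265,83.7)):print(((ray(c,q,.087)-C)@R*1000))
E
```

```text
w1 [161 108  85  85  85  84  84  84  84  85  86  85  85  85  83  83  84  83
  84  83  65  53  53  51  53  54  61  69  72  70  65  65  60  60  58  94
 187 214 214 214 213 213 217 217 216 216 216 216 217 215 215 212 211 210
 210] [ 57  58  55  55  58  56  55 139 203 218 220 219 218 218 216]
185.5 39.401762367271004
195.5 29.261827099513
[[-48.83453118  83.17755934]]
[[-50.78279604  81.65290278]]
w2 [157 106  84  82  84  84  84  83  82  84  78  62  54  56  53  54  54  54
  55  54  55  54  54  53  56  60 140 196 208 208 208 208 207 207 208 199
 193 193 193 191 191 192 191 201 205 205 204 204 203 204 203 203 195 189
 188] [ 83  85  84  84  82  85  83  83  88 188 220 220 218 219 218]
185.5 41.032740301173234
195.5 30.924324005485886
[[-48.67807039  84.42575237]]
[[-50.61876911  82.90128685]]
```

By ray the lever is at roughly 41–42 mm: in the third well but a bit short of its centre. A gentle nudge with the finger to about 44.5 mm, well short of the crest, makes it safe.

arm_command(
  deltas=[0,0,0,0.0115,-0.033,0,0,0,0,0,0.0115,-0.033,-0.05,0,0,0,0,0.0115,-0.033,-0.1,0,0,0,0,0.0115,-0.033,-0.14,0,0,0,0,0.0115,-0.033,-0.17,0,0,0,0,0.0115,-0.033,-0.19,0,0,0,0,0.0115,-0.033,-0.2,0,0,0,0,0.0115,-0.033,-0.2,0,0,0,0,0.0118,-0.029,-0.2,0,0,0,0,0.012,-0.027,-0.2,0,0,0,0,0.0121,-0.025,-0.2,0,0,0,0,0.0122,-0.024,-0.2,0,0,0,0,0.0123,-0.023,-0.2,0,0,0,0,0.0123,-0.023,-0.2,0],
)

```text
clock: 11.4
position: [0.5817, -0.0316, 0.1]
ee_rot: [2.314, 2.124, 0.0]
force: [1.2, 0.7, 0.3]
width: 0.004
gripper_force: 0.0
```

arm_command(
  deltas=[0,0,0,0.0001,0.001,0,0,0,0,0,0.0001,0.001,0,0],
)

```text
clock: 11.6
position: [0.5817, -0.0312, 0.0998]
ee_rot: [2.315, 2.123, -0.0]
force: [0.2, -1.7, 0.2]
width: 0.008
gripper_force: 0.5
```

arm_command(
  deltas=[0,0,0,0.0001,0.001,0,0,0,0,0,0.0001,0.001,0,0],
)

```text
clock: 11.8
position: [0.5818, -0.0308, 0.0998]
ee_rot: [2.315, 2.123, -0.001]
force: [-1.0, -4.9, 1.9]
width: 0.005
gripper_force: 2.2
```

arm_command(
  deltas=[0,0,0,-0.001,-0.012,0,0,0,0,0,-0.001,-0.012,0,0,0,0,0,-0.001,-0.012,0.04,0,0,0,0,-0.001,-0.012,0.09,0,0,0,0,-0.0125,0.021,0.14,0,0,0,0,-0.0125,0.021,0.19,0,0,0,0,-0.0125,0.021,0.2,0,0,0,0,-0.0125,0.021,0.2,0,0,0,0,-0.0125,0.021,0.2,0],
)

```text
clock: 12.7
position: [0.5692, -0.0089, 0.2994]
ee_rot: [2.315, 2.124, 0.0]
force: [0.0, -0.7, -0.4]
width: 0.005
gripper_force: 0.0
```

```bash
python3 - <<'E'
from h import *
c=optics.calibration("wrist");im=optics.get_image("wrist");cv2.imwrite("pics/w3.png",im)
C=np.array([.5685,-.009]);y=np.radians(-4.9);R=np.array([[np.cos(y),-np.sin(y)],[np.sin(y),np.cos(y)]])
g=cv2.cvtColor(im,cv2.COLOR_BGR2GRAY)
print(sensors.observe()["position"])
print("blk",g[165:200,323:330].mean(1).astype(int));print("bot",g[215:230,332:336].mean(1).astype(int))
print("top",g[105:150,331:336].mean(1).astype(int))
print("lineL",g[110:140,315].astype(int))
print("edge",g[28:50,300:340].mean(1).astype(int))
for r,z in((222,.065),(224,.065),(186,.1),(187,.1),(120,.065),(125,.065),(130,.065),(38,.065)):print(r,z,((ray(c,(333,r),z)-C)@R*1000)[0].round(1))
E
```

```text
[ 0.56878184 -0.00918362  0.298525  ]
blk [ 83  84  79  64  55  56  54  54  55  56  56  56  55  54  56  54  55  55
 133 201 216 215 216 215 215 215 215 210 206 207 200 193 193 192 192]
bot [ 85  86  87  86  84  81  73  78  83 157 207 219 220 220 218]
top [237 238 237 237 237 237 237 237 237 237 191 131 126 125 124 124 124 124
 124 124 208 231 210 132  71  69  71  69  69  69  68  70  69  69  69  68
  67  68  66  66  66  68  68  70  70]
lineL [238 236 238 238 238 184 125 125 125 120 125 122 121  99  75  75  74 103
 117 116 116 118 115 119 116 119 117 117 117 117]
edge [208 208 208 209 209 209 209 209 209 171 150 218 235 235 235 235 235 235
 235 235 235 235]
222 0.065 [ 16.4 -62.2]
224 0.065 [ 16.4 -64.5]
186 0.1 [ 14.5 -12.5]
187 0.1 [ 14.5 -13.5]
120 0.065 [15.2 48.7]
125 0.065 [15.3 43.7]
130 0.065 [15.4 38.6]
38 0.065 [ 14.5 126.7]
```

Now the lever's edge is at row 183.5. With the slot ends and panel edge as references (a 2 mm bias), it sits at about 45 mm, in the third detent. Moving over the button.

arm_command(
  deltas=[0,0,0,-0.02,0.04,0,0,0,0,0,-0.043,0.087,0,0,0,0,0,-0.043,0.087,-0.05,0,0,0,0,-0.043,0.087,-0.1,0,0,0,0,-0.043,0.087,-0.14,0,0,0,0,-0.043,0.087,-0.17,0,0,0,0,-0.043,0.087,-0.185,0,0,0,0,-0.043,0.087,-0.185,0,0,0,0,-0.043,0.087,-0.185,0],
)

```text
clock: 13.65
position: [0.5257, 0.0781, 0.1141]
ee_rot: [-2.314, -2.123, 0.002]
force: [1.2, -0.4, -0.8]
width: 0.005
gripper_force: 0.0
```

```bash
python3 - <<'E'
from h import *
a=optics.get_image("scene");b=optics.get_image("side")
cv2.imwrite("pics/f.png",np.hstack([cv2.resize(a[150:250,270:395],(500,400)),cv2.resize(b[150:250,285:360],(300,400))]))
E
```

```text
(no output)
```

View pics/f.png

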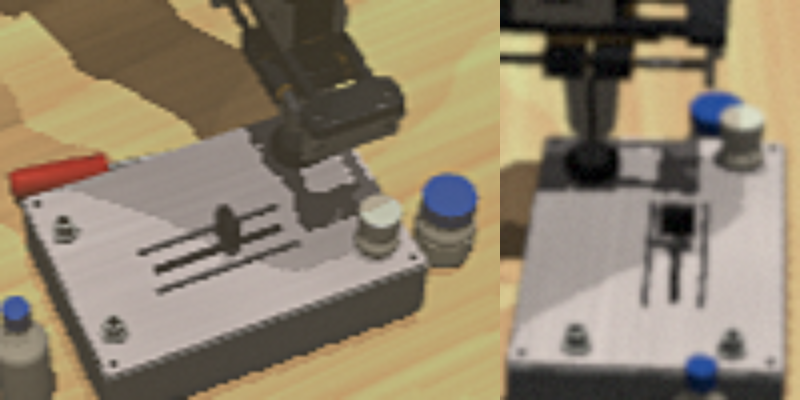

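The fingertip stands over the button; the lever sits clear mid-slot at (230,228) left crop; the pot and flux are in place. Pressing.

arm_command(
  deltas=[0,0,0,0,0,-0.006,0,0,0,0,0,0,-0.009,0,0,0,0,0,0,-0.011,0,0,0,0,0,0,-0.013,0,0,0,0,0,0,-0.015,0,0,0,0,0,0,-0.015,0],
)

```text
clock: 14.35
position: [0.5267, 0.0781, 0.1003]
ee_rot: [2.314, 2.123, 0.001]
force: [-0.6, -0.7, 8.1]
width: 0.0
gripper_force: 3.9
```

arm_command(
  deltas=[0,0,0,0,0,-0.001,0,0,0,0,0,0,-0.001,0],
)

```text
clock: 14.55
position: [0.5267, 0.0781, 0.1]
ee_rot: [2.314, 2.123, 0.001]
force: [-4.4, -2.1, 19.1]
width: 0.003
gripper_force: 9.2
```

arm_command(
  deltas=[0,0,0,0,0,-0.001,0,0,0,0,0,0,-0.001,0],
)

```text
clock: 14.75
position: [0.5268, 0.0782, 0.0998]
ee_rot: [2.313, 2.123, 0.001]
force: [-8.0, -3.6, 28.3]
width: 0.008
gripper_force: 14.4
```

The button bottomed out at the expected height (tip at 81 mm, 28 N). Retreating straight up and checking.

arm_command(
  deltas=[0,0,0,0,0,0.01,0,0,0,0,0,0,0.05,0,0,0,0,0,0,0.1,0,0,0,0,0,0,0.15,0,0,0,0,0,-0.06,0.2,0,0,0,0,0.0432,-0.087,0.202,0,0,0,0,0.0432,-0.087,0.202,0,0,0,0,0.0432,-0.087,0.202,0,0,0,0,0.0432,-0.087,0.202,0,0,0,0,0.0432,-0.087,0.202,0],
)

```text
clock: 15.75
position: [0.5686, -0.0074, 0.2991]
ee_rot: [-2.312, -2.125, 0.001]
force: [0.1, 0.6, 0.1]
width: 0.002
gripper_force: 0.0
```

```bash
python3 - <<'E'
from h import *
s=sensors.observe();print(s["position"],s["force"])
g=cv2.cvtColor(optics.get_image("wrist"),cv2.COLOR_BGR2GRAY)
print("blk",g[165:200,323:330].mean(1).astype(int));print("bot",g[215:230,332:336].mean(1).astype(int))
E
```

```text
[ 0.56859087 -0.00741661  0.29911504] [0.05875181 0.63345109 0.13962735]
blk [ 86  85  84  85  70  56  53  55  53  54  53  55  54  55  55  54  53  55
  52  95 197 223 222 223 221 220 220 219 219 219 219 219 216 215 214]
bot [ 56  56  57  58  56  57  56  56  55  60  83 188 218 218 218]
```

```bash
python3 -c "from cell import arm;print(arm.sign_off())"
```

```text
the job is handed in; nothing more can be done
None
```

I pushed the lever to its home stop, then through three clicks into the third detent (about 45 mm by camera). I then pressed the button to its stop and released it, and handed the job in at about 16 s; no loose item was touched. The home position and the button's spring-back come from contact force and the withdrawal, not from a camera check.

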